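# Tip the waxed coaster over onto the sewing board with a spatula

## Robot

A 6-joint arm with a two-finger parallel gripper is mounted at the origin on the work surface. World frame = base frame: x ahead of the robot, y to its left, z up, the work surface at z = 0. Lengths are in m, angles in rad, forces in N, time in s.
With the tool pointing down it reaches from about 0.325 to 0.9 m from the base axis. Payload 6.1 kg.
Tool frame: the origin (TCP) lies at the very end of the fingers, on their centre line; the grasp point (between the pads) lies robot.grip_point_offset behind it (robot.grip_point_offset is the distance from the TCP to the grasp point, in m); z points along the fingers, y is the line along which they close (so a half turn about z gives the same grasp; the last joint's range is limited). The gripper opens to 87 mm and grips with 3 to 60 N. Pads are 19 mm wide; open, the fingers measure 117 mm over their backs; the gripper's body (75 mm by 190 mm) begins 51 mm behind the grasp point.
Start: joints at [-1.34, 0.22, 1.526, -0, 1.395, -0.126], TCP at [0.218, -0.586, 0.223] pointing down, gripper open.
Joint ranges: [-2.98, 2.98], [-0.91, 2.08], [0.09, 2.57], [-1.24, 4.39], [0.2, 2.65], [-2.68, 2.68]. Speed limits (rad/s): [2.57, 2.57, 3.01, 3.14, 3.14, 3.14].

## Interface

Orientations are given as a unit quaternion [x, y, z, w].
In Python, from station import robot, cams gives the robot as it stands.
- The arm moves only by the tool play_rows, never from a script. Its argument "moves" is a list that holds one entry, the list of rows, each a list of 7 numbers: the shift along the tool's x, y, z in cm, then the turn, a rotation vector about the tool's x, y, z in degrees, then the opening, from 0 (shut) to 1 (fully open). In form: [[[tx, ty, tz, wx, wy, wz, fingers], ...]]. A call has exactly 8 rows; each row shifts and turns the commanded pose from where the row before left it, along the tool's axes as they then stand; what a row does not reach is not made up. A row lasts 1/12 s, in which the tool goes at most 41.7 mm and 7.16 degrees, less where a joint would pass 70% of its speed; a pose out of reach is approached as far as the arm can. A call with a gripper value outside its range is refused whole. The fingers move at their own pace and stop on an object; "squeeze" is the grip in N (left out, the last holds). Time passes only in rows, so rows that do not move let the fingers close, or fill a call up. It gives the time, the measured TCP pose, the force, the opening and the grip force at its end, in the units of the state.
- robot.get_obs(): the state, without advancing time (a new reading comes with each control period).
- cams.snapshot(name): name is "scene" or "top"; returns (picture, depth): 420x560x3 uint8, red, green, blue; 420x560 float32, m along the optical axis (not along the pixel's ray), 0 where there is no reading.
- cams.get_calibration(name): a dict with "vfov" (degrees; the focal length in pixels is half the picture's height over the tangent of half this angle, whatever the lens; pixels are square), "cx", "cy" (the principal point, pixels), "k1" (the pictures are not rectified: a ray, as slopes to the right and down, at radius r is drawn at 1 + k1 r^2 times it, then the intrinsics apply), "R" (3x3) and "t" (3): a world point X has camera coordinates R X + t. Camera axes: x right, y down, z forward; pixel columns grow to the right and rows downward; lengths in m; the calibration is good to about 2 mm. A picture is of the moment at which its call begins. get_calibration takes no time and is no camera call.
- robot.sign_off(): hands the job in; it is judged then, once.
The state is a dict: "time": time; "q": joint angles; "qvel": joint speeds; "effort": joint torques, N m; "ee_pos": TCP position; "orientation": TCP orientation; "wrist_force": force on the tool from outside, world axes, zero at the start; "wrist_torque": the same for the moment, N m; "opening": finger opening in m; "finger_force": force on a finger pad.
Only numpy, scipy, OpenCV 4.12 (cv2) and the standard library are available. Lean on these libraries where they do the work, as an engineer would, in place of code of your own. Each camera call takes 0.05 s, during which the arm holds its last target. There are 200 camera calls.

## Task

The freshly waxed coaster was left lying on the table cork side up: pick up the spatula, push the coaster with it against the dark sliding board until the board is pressed firmly home against its stop, without ramming it, then work the blade under the coaster's rim and tip it over onto the board so that it lies flat, cork side down and wholly on the board. Touch the coaster only with the spatula, keep it low rather than carrying it high and dropping it, and leave the sewing things where they are. Finally lay the spatula flat on the table, same way up as you found it, clear of the board and coaster.

Things in the scene. Friction and masses are not known exactly. Their poses are not given: they have to be found in the camera images.
- coaster: wooden coaster, 88 mm across, 10 mm thick, 50 to 85 g, loose, 5 to 65 mm from the board's edge; unless backed by a firm edge it slides rather than lifts. Origin at its centre, mid-thickness; z points out of the cork face (up at first). Layers from the cork: cork disc 76 mm wide, 2 mm; rim 88 mm, 3 mm; wood bevelled from 88 to 64 mm over the last 5 mm, so the rim starts 5 mm above the table, and a blade fits under it to about 7 mm in
- board: dark-wood board, 300 mm (its x) by 170 mm (its y) by 8 mm thick, between two 12 mm high runner rails at its short ends. Pushed along +y it slides away lightly (0.5 N) until a firm stop 0 to 40 mm on, which is felt, not seen; 5 to 10 N there seats it. Origin at the centre of its underside, on the table. Its square-cut long -y edge faces the coaster
- board_edge (a point): middle of the upper arris of the board's long edge that faces the coaster, 8 mm above the table
- spatula: rigid spatula, 225 mm, 160 g, flat on the table. Origin under the handle's middle at table level; x towards the blade, z up. Wooden handle 110 mm long (x -55 to 55), 20 wide (y), 32 high; steel neck; flat steel blade 80 mm long (x 90 to 170), 60 wide, 2 thick, its underside level with the handle's. Centre of mass about 50 mm ahead of the origin
- spatula_tip (a point): middle of the blade's front edge, at its underside: 170 mm ahead of the spatula's origin
- spool: bystander: wooden thread spool, 34 mm across, 42 mm high, origin under its centre
- oilcan: bystander: small dark steel oil can with a spout, 68 mm across, 100 mm high, origin under its centre
- pincushion: bystander: round pincushion, 60 mm across, 42 mm high, origin under its centre
There are look-alikes about, which are no part of the job. Several things look just like the spatula: the one meant starts nearest to the robot's base.

How it is judged:
By the outcome, as a careful person would: the job done as asked, in the order asked, and still so for the second after the job is handed in, with the robot touching nothing.
It also fails if it takes over 64 s, if anything falls off the work surface, if the arm or the gripper's body presses on something with over 40 N, if the wrist force passes 120 N, or if a joint passes its speed limit or range.

## Working session

There is one attempt and no reset: what is moved stays moved. The work goes in short steps, Python scripts to look and compute and a tool call to move; the robot and the scene stay as the last step left them, time stands still between calls to the robot, and variables do not carry over. Pictures are saved under pics/ and viewed, at most 10 in all, crops included, and the job is handed in when it is done.

Besides the shell and the picture viewer there is one more tool, called after "Call:" in YAML: its name, and indented under it one key for each argument. play_rows: Moves the arm, as the interface text tells. Its arguments: {"type":"object","properties":{"moves":{"type":"array"},"squeeze":{"type":"number"}},"required":["moves"]}

```bash
ls; mkdir -p pics
cat > h.py <<'E'
import numpy as np, cv2
from station import robot, cams
def K(n):
    c=cams.get_calibration(n); f=210/np.tan(np.radians(c["vfov"])/2)
    return c,f,np.array(c["R"]),np.array(c["t"])
def ray(n,u,v):
    c,f,R,t=K(n)
    d=np.array([(u-c["cx"])/f,(v-c["cy"])/f]); s=d.copy()
    for _ in range(30): s=d/(1+c["k1"]*(s@s))
    return -R.T@t, R.T@np.array([s[0],s[1],1.])
def atz(n,u,v,z):
    o,d=ray(n,u,v); return o+d*(z-o[2])/d[2]
def dep(n,D,u,v):
    o,d=ray(n,u,v); return o+d*D[int(round(v)),int(round(u))]
def proj(n,X):
    c,f,R,t=K(n); p=R@np.array(X)+t; s=p[:2]/p[2]; s=s*(1+c["k1"]*(s@s)); return s*f+[c["cx"],c["cy"]]
def cloud(n,D):
    c,f,R,t=K(n)
    v,u=np.mgrid[0:D.shape[0],0:D.shape[1]]
    d=np.stack([(u-c["cx"])/f,(v-c["cy"])/f],-1); s=d.copy()
    for _ in range(30): s=d/(1+c["k1"]*(s**2).sum(-1,keepdims=True))
    P=np.concatenate([s,np.ones_like(s[...,:1])],-1)*D[...,None]
    return (P-t)@R
E
python3 - <<'E'
from h import *
print(robot.get_obs(), robot.grip_point_offset)
for n in("scene","top"):
    I,D=cams.snapshot(n); np.savez(f"pics/{n}0.npz",I=I,D=D); cv2.imwrite(f"pics/{n}0.png",cv2.resize(I[...,::-1],(800,600)))
    c=cams.get_calibration(n);print(c)
E
```

```text
pics
{'time': 0.0, 'q': array([-1.34008289e+00,  2.21220399e-01,  1.52759105e+00, -2.26845476e-05,
        1.39467514e+00, -1.26095756e-01]), 'qvel': array([ 0.00082332,  0.00015103,  0.00216953, -0.00043836,  0.0004874 ,
        0.00103779]), 'effort': array([-9.03523924e-04, -4.94620800e+01, -3.87373030e+01,  6.96643931e-02,
        5.71560336e-02, -1.67652470e-04]), 'ee_pos': array([ 0.21815639, -0.58504581,  0.22145141]), 'orientation': array([ 9.84127269e-01,  1.77461605e-01, -6.06618153e-05, -9.45087934e-04]), 'wrist_force': array([0.10444228, 0.22456096, 0.61378301]), 'wrist_torque': array([0.00400039, 0.00684104, 0.01073914]), 'finger_force': 0.0, 'opening': 0.08681466056380373} 0.0187
{'vfov': 52.21376588588248, 'cx': 283.25052031095237, 'cy': 214.87073905795006, 'k1': 0.008258882476583608, 'R': array([[-0.76081105,  0.64872558, -0.01793497],
       [ 0.48489351,  0.54987036, -0.68008887],
       [-0.43132914, -0.52611568, -0.73291027]]), 't': array([ 0.49603936, -0.17695273,  1.47847952])}
{'vfov': 56.349931001783496, 'cx': 274.80268565824787, 'cy': 211.53880906654894, 'k1': -0.08366520086081371, 'R': array([[-1.45816563e-02, -9.99893485e-01, -6.28255662e-04],
       [-9.97232366e-01,  1.45886549e-02, -7.29025282e-02],
       [ 7.29039283e-02, -4.36522727e-04, -9.97338873e-01]]), 't': array([-0.10375787,  0.577034  ,  1.37776848])}
```

View pics/scene0.png

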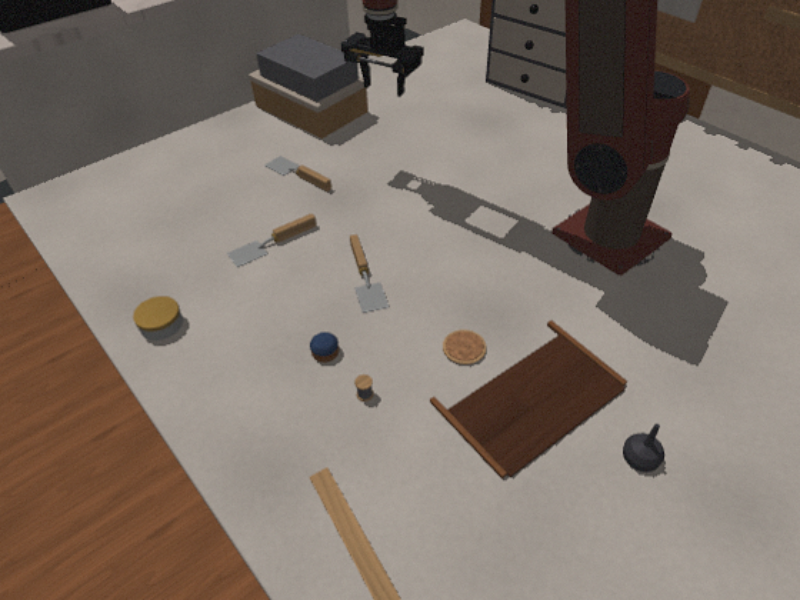

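View pics/top0.png

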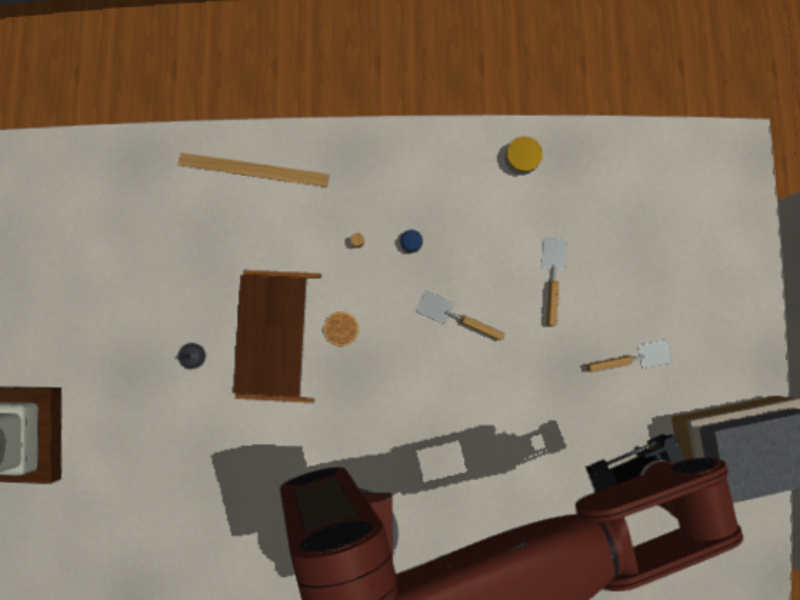

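The scene shows three spatulas, the coaster, the board and the bystanders. In the 800x600 top view the spatula handles are at A (482,328), B (553,303) and C (610,364), the coaster is at (341,329) and the board is around (272,335). Next I'll measure which spatula is nearest to the base.

```bash
python3 - <<'E'
from h import *
s=560/800
T=np.load("pics/top0.npz");S=np.load("pics/scene0.npz")
pts={"A":((482,328),(360,254)),"B":((553,303),(295,229)),"C":((610,364),(315,178))}
for k,((a,b),(c,d)) in pts.items():
    p=atz("top",a*s,b*s,.032);print(k,p,np.hypot(*p[:2]),dep("top",T["D"],a*s,b*s),"scene depth",dep("scene",S["D"],c*s,d*s))
# cloud masks
P=cloud("top",T["D"]);Q=cloud("scene",S["D"])
for nm,X,I in(("top",P,T["I"]),("scene",Q,S["I"])):
    hsv=cv2.cvtColor(I,cv2.COLOR_RGB2HSV)
    h=X[...,2]
    # coaster: orange blob
    m=(hsv[...,1]>90)&(X[...,0]>.2)&(X[...,0]<.75)&(np.abs(X[...,1])<.6)
    n,l,st,ce=cv2.connectedComponentsWithStats(m.astype(np.uint8))
    for i in range(1,n):
        if st[i,4]>40:
            q=X[l==i]; print(nm,ce[i].round(1),st[i,4],q.mean(0).round(4),"zmed",np.median(q[:,2]).round(4),"ext",np.ptp(q,0).round(3))
    tb=X[(X[...,0]>.3)&(X[...,0]<.6)&(abs(X[...,1])<.4)&(hsv[...,1]<40)]
    print("table z",np.median(tb[:,2]))
E
python3 - <<'E'
from h import *
T=np.load("pics/top0.npz")["I"];
a=cv2.resize(T[190:270,280:480],(800,320),interpolation=3)
S=np.load("pics/scene0.npz")["I"]
b=cv2.resize(S[150:255,215:460],(640,274),interpolation=3); b=np.pad(b,((0,0),(0,160),(0,0)))
cv2.imwrite("pics/crop1.png",np.vstack([a,b])[...,::-1])
E
```

```text
A [ 0.50739506 -0.33253776  0.032     ] 0.6066556775505373 [ 0.50730065 -0.33192261  0.03585309] scene depth [ 0.51582518 -0.31626442  0.02998694]
B [ 0.56679658 -0.51227449  0.032     ] 0.7639918299362172 [ 0.56623214 -0.50985078  0.0403718 ] scene depth [ 0.5728286  -0.50066777  0.02040886]
C [ 0.41232173 -0.65169399  0.032     ] 0.7711771973441147 [ 0.41226703 -0.65217709  0.03076203] scene depth [ 0.42015842 -0.63504938  0.02522253]
top [249.6 167.8] 80 [ 0.7318 -0.0248  0.0359] zmed 0.041 ext [0.031 0.03  0.05 ]
top [287.5 168.6] 162 [ 0.7266 -0.1596  0.0381] zmed 0.0386 ext [0.046 0.047 0.022]
top [189.  234.5] 4184 [0.4983 0.1968 0.0139] zmed 0.0078 ext [0.333 0.406 1.42 ]
top [386.5 211.6] 208 [ 0.569  -0.5118  0.0268] zmed 0.0301 ext [0.112 0.036 0.046]
top [238.4 229.9] 465 [0.512  0.0185 0.0214] zmed 0.0095 ext [0.087 0.176 1.419]
top [337.  229.1] 194 [ 0.509  -0.3293  0.0443] zmed 0.0311 ext [0.066 0.273 1.411]
top [439.4 355.1] 4336 [ 0.2325 -0.4487  0.6141] zmed 0.6134 ext [0.273 0.488 1.056]
top [234.9 374.9] 3392 [ 0.2251 -0.0292  0.662 ] zmed 0.7314 ext [0.273 0.219 1.142]
table z 0.00020360173325258737
scene [265.    2.4] 120 [ 0.2391 -0.5606  0.4384] zmed 0.4384 ext [0.056 0.055 0.021]
scene [423.9  65.9] 2634 [0.2186 0.0288 0.4436] zmed 0.448 ext [0.043 0.182 0.361]
scene [205.3 159.3] 269 [ 0.5735 -0.506   0.0221] zmed 0.0244 ext [0.109 0.034 0.037]
scene [250.8 177.7] 160 [ 0.5171 -0.3216  0.0279] zmed 0.0297 ext [0.057 0.108 0.032]
scene [373.3 281.9] 6536 [0.5084 0.2049 0.0081] zmed 0.008 ext [0.334 0.222 0.016]
scene [324.6 242.6] 554 [0.5155 0.0239 0.0093] zmed 0.0094 ext [0.085 0.086 0.018]
scene [228.  241.6] 229 [ 0.7324 -0.1463  0.0322] zmed 0.0369 ext [0.041 0.048 0.046]
scene [253.9 267.3] 92 [ 0.7353 -0.0215  0.0414] zmed 0.0418 ext [0.028 0.032 0.017]
table z -0.00019228264183366038
```

View pics/crop1.png

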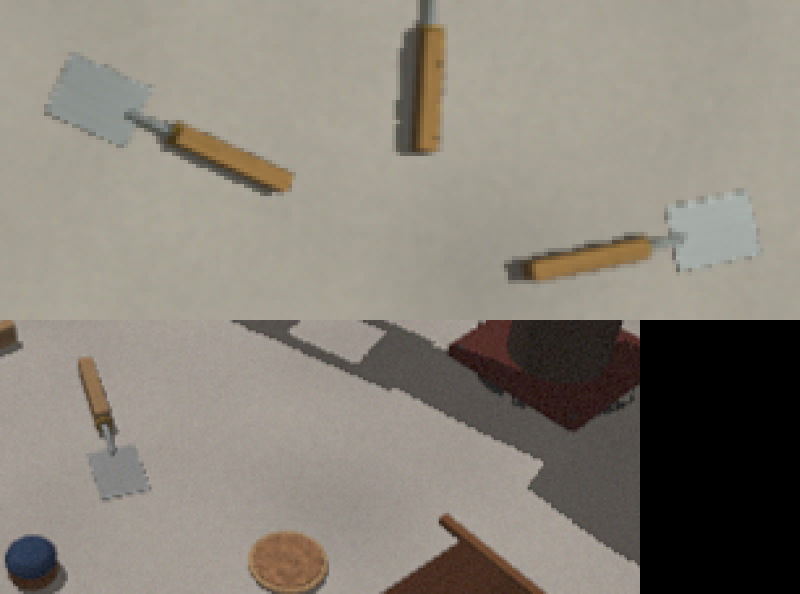

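Spatula A, with its handle at (482,328) in top and (360,254) in scene, is 0.607 m from the base. B is at 0.764 m and C at 0.771 m, so A is the one meant, and the crop confirms it with its blade pointing toward the coaster. Now I'll measure it more precisely in both views.

```bash
cat > meas.py <<'E'
from h import *
def unproj(n,uv,z): return np.array([atz(n,u,v,z) for u,v in uv])
def contour(m):
    c=max(cv2.findContours(m.astype(np.uint8),cv2.RETR_EXTERNAL,cv2.CHAIN_APPROX_NONE)[0],key=cv2.contourArea)[:,0,:]
    return c
def blob(m,X,lo,hi):
    m=m&(X[...,0]>lo[0])&(X[...,0]<hi[0])&(X[...,1]>lo[1])&(X[...,1]<hi[1])
    n,l,st,_=cv2.connectedComponentsWithStats(m.astype(np.uint8))
    return l==1+np.argmax(st[1:,4])
E
python3 - <<'E'
from meas import *
for n in("top","scene"):
    Z=np.load(f"pics/{n}0.npz");I,D=Z["I"],Z["D"];X=cloud(n,D);hsv=cv2.cvtColor(I,cv2.COLOR_RGB2HSV)
    sat=hsv[...,1]>80
    m=blob(sat,X,(.4,-.06),(.6,.09)) ; 
    v,u=np.nonzero(m); p=unproj(n,np.c_[u,v],.009); print(n,"coaster",p.mean(0).round(4),"ext",np.ptp(p,0).round(4))
    # refine with minEnclosing ellipse
    # board
    dark=(hsv[...,1]>110)&(hsv[...,2]<125)
    m=blob(sat,X,(.3,.07),(.75,.35)); p=unproj(n,contour(m),.008)[:,:2].astype(np.float32)
    r=cv2.minAreaRect(p);print("board+rails rect",r)
    # -y edge: per image pixel of z between... use contour pts min y per x bin
    for x0 in np.arange(.39,.64,.03):
        q=p[(abs(p[:,0]-x0)<.008)]
        if len(q): print(" x%.2f miny %.4f maxy %.4f"%(x0,q[:,1].min(),q[:,1].max()),end=";")
    print()
    # spatula A handle
    m=blob(sat,X,(.45,-.42),(.58,-.24)); v,u=np.nonzero(m);p=unproj(n,np.c_[u,v],.032)[:,:2].astype(np.float32)
    print("handle mean",p.mean(0),cv2.minAreaRect(p), "z med",np.median(X[m][:,2]))
    # blade: bluish gray
    b=I[...,2].astype(int)-I[...,0].astype(int)
    m=blob((b>4),X,(.48,-.3),(.62,-.1)); v,u=np.nonzero(m);p=unproj(n,np.c_[u,v],.002)[:,:2].astype(np.float32)
    print("blade",m.sum(),p.mean(0),cv2.minAreaRect(p),"z",np.median(X[m][:,2]))
E
```

```text
top coaster [0.5123 0.0199 0.009 ] ext [0.0863 0.0864 0.    ]
board+rails rect ((0.49761539697647095, 0.18250063061714172), (0.20415493845939636, 0.32578378915786743), 86.34455871582031)
 x0.39 miny 0.1261 maxy 0.2890; x0.42 miny 0.1223 maxy 0.2854; x0.45 miny 0.1222 maxy 0.2854; x0.48 miny 0.1184 maxy 0.2855; x0.51 miny 0.1183 maxy 0.2819; x0.54 miny 0.1146 maxy 0.2784; x0.57 miny 0.1145 maxy 0.2785; x0.60 miny 0.1108 maxy 0.2750; x0.63 miny 0.1107 maxy 0.2752;
handle mean [ 0.50937414 -0.33112162] ((0.5091650485992432, -0.3316298723220825), (0.1159554123878479, 0.021448837593197823), 64.65410614013672) z med 0.030888119777802286Traceback (most recent call last):
  File "<stdin>", line 22, in <module>
  File "meas.py", line 9, in blob
    return l==1+np.argmax(st[1:,4])
                ~~~~~~~~~^^^^^^^^^^
    return _wrapfunc(a, 'argmax', axis=axis, out=out, **kwds)
    return bound(*args, **kwds)
ValueError: attempt to get argmax of an empty sequence
```

Run:
```python
from meas import *
for n,(bu,bv),(tu,tv) in(("top",(304,214),(304,190)),("scene",(260,208),(285,215))):
    Z=np.load(f"pics/{n}0.npz");I,D=Z["I"],Z["D"];X=cloud(n,D);hsv=cv2.cvtColor(I,cv2.COLOR_RGB2HSV)
    sat=hsv[...,1]>80
    if n=="scene":
        m=blob(sat,X,(.4,-.06),(.6,.075)) ; 
        v,u=np.nonzero(m); p=unproj(n,np.c_[u,v],.009); print(n,"coaster",p.mean(0).round(4),"ext",np.ptp(p,0).round(4))
        m=blob(sat,X,(.3,.07),(.75,.35)); p=unproj(n,contour(m),.008)[:,:2].astype(np.float32)
        print("rect",cv2.minAreaRect(p))
        for x0 in np.arange(.39,.64,.03):
            q=p[(abs(p[:,0]-x0)<.008)]
            if len(q): print(" x%.2f miny %.4f maxy %.4f"%(x0,q[:,1].min(),q[:,1].max()),end=";")
        m=blob(sat,X,(.45,-.42),(.58,-.24)); v,u=np.nonzero(m);p=unproj(n,np.c_[u,v],.032)[:,:2].astype(np.float32)
        print("handle mean",p.mean(0),cv2.minAreaRect(p), "z med",np.median(X[m][:,2]))
    L=cv2.cvtColor(I,cv2.COLOR_RGB2LAB).astype(int); b=L[bv-3:bv+4,bu-3:bu+4].reshape(-1,3).mean(0);t=L[tv-3:tv+4,tu-3:tu+4].reshape(-1,3).mean(0);print(b,t)
    d=np.linalg.norm((L-b)[...,:],axis=-1)<np.linalg.norm((L-t),axis=-1)
    d=cv2.medianBlur(d.astype(np.uint8),3)>0
    k=np.zeros_like(d);k[bv-22:bv+23,bu-22:bu+23]=1;d&=k
    N,l,st,_=cv2.connectedComponentsWithStats(d.astype(np.uint8),connectivity=4);m=cv2.morphologyEx((l==l[bv,bu]).astype(np.uint8),cv2.MORPH_OPEN,np.ones((7,7)))>0
    v,u=np.nonzero(m);p=unproj(n,np.c_[u,v],.002)[:,:2].astype(np.float32)
    print("blade",m.sum(),p.mean(0),cv2.minAreaRect(p),"z",np.median(X[m][:,2]))
```

```text
[152.67346939 125.24489796 128.81632653] [164.69387755 127.2244898  135.08163265]
blade 360 [ 0.5633694  -0.21801472] ((0.5628282427787781, -0.21760770678520203), (0.07967950403690338, 0.06525621563196182), 88.97383880615234) z 0.002426974481009257
scene coaster [0.5153 0.0239 0.009 ] ext [0.0882 0.088  0.    ]
rect ((0.49796929955482483, 0.18502914905548096), (0.20655256509780884, 0.32850387692451477), 86.45984649658203)
 x0.39 miny 0.1264 maxy 0.2948; x0.42 miny 0.1242 maxy 0.2928; x0.45 miny 0.1227 maxy 0.2907; x0.48 miny 0.1205 maxy 0.2888; x0.51 miny 0.1183 maxy 0.2880; x0.54 miny 0.1169 maxy 0.2860; x0.57 miny 0.1148 maxy 0.2839; x0.60 miny 0.1140 maxy 0.2822; x0.63 miny 0.1120 maxy 0.2805;handle mean [ 0.51952124 -0.31791523] ((0.5194332003593445, -0.31722959876060486), (0.13508197665214539, 0.02125847525894642), 64.29694366455078) z med 0.029695500279151067
[140.63265306 127.63265306 128.6122449 ] [163.24489796 129.53061224 133.28571429]
blade 408 [ 0.5618502  -0.22203605] ((0.5488385558128357, -0.23560401797294617), (0.14032043516635895, 0.06287897378206253), 52.570003509521484) z 0.0020569181722893477
```

Create plan.py:
```python
from h import *
from scipy.spatial.transform import Rotation as Ro
def st():
    o=robot.get_obs();return o,np.array(o["ee_pos"]),Ro.from_quat(o["orientation"])
def plan(p,yaw,pitch=0):
    """tool-axes shift cm and rotvec deg from measured pose; yaw of tool x in deg, pitch nose-up deg"""
    o,c,R=st()
    y=np.radians(yaw);x=np.array([np.cos(y),np.sin(y),0]);Z=np.array([0,0,-1.]);G=Ro.from_matrix(np.c_[x,np.cross(Z,x),Z])
    G=G*Ro.from_rotvec([0,np.radians(pitch),0])
    X=R.as_matrix()[:,0]
    print("t",round(o["time"],2),"pos",c.round(4),"yaw %.2f pitch %.2f"%(np.degrees(np.arctan2(X[1],X[0])),np.degrees(np.arcsin(X[2]))),"F",np.round(o["wrist_force"],2),"open",round(o["opening"],4))
    print("shift cm (tool axes now)",(R.inv().apply(np.array(p)-c)*100).round(2),"turn",np.degrees((R.inv()*G).as_rotvec()).round(2))
    print("shift in goal axes",(G.inv().apply(np.array(p)-c)*100).round(2))
```

```text
(no output)
```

Call:
play_rows:
  moves:
    - [[3.6,-1.5,0,0,0,0,1],[3.6,-1.5,0,0,0,0,1],[3.6,-1.5,0,0,0,0,1],[3.6,-1.5,0,0,0,0,1],[3.6,-1.5,0,0,0,0,1],[3.6,-1.5,0,0,0,0,1],[3.6,-1.5,0,0,0,0,1],[3.6,-1.5,0,0,0,0,1]]

```text
time: 0.77
ee_pos: [0.4472, -0.3709, 0.2222]
orientation: [0.984, 0.177, -0.0, -0.0]
wrist_force: [0.3, -0.4, -0.3]
opening: 0.0873
finger_force: 0.0
```

Call:
play_rows:
  moves:
    - [[3.2,-1.3,0,0,0,0,1],[3.2,-1.3,0,0,0,0,1],[3.2,-1.3,0,0,0,0,1],[0,0,2,0,0,-7,1],[0,0,2,0,0,-7,1],[0,0,2,0,0,-7,1],[0,0,2,0,0,-7,1],[0,0,2,0,0,-7,1]]

```text
time: 1.43
ee_pos: [0.5223, -0.302, 0.1211]
orientation: [0.884, 0.468, -0.0, -0.0]
wrist_force: [-0.1, -0.3, 0.4]
opening: 0.0874
finger_force: 0.0
```

Call:
play_rows:
  moves:
    - [[0,0,2,0,0,-4.6,1],[0,0,1,0,0,-4.6,1],[0,0,0,0,0,0,1],[0,0,0,0,0,0,1],[0,0,0,0,0,0,1],[0,0,0,0,0,0,1],[0,0,0,0,0,0,1],[0,0,0,0,0,0,1]]

```text
time: 2.1
ee_pos: [0.5231, -0.303, 0.0936]
orientation: [0.845, 0.534, 0.0, 0.001]
wrist_force: [1.2, -1.4, -1.0]
opening: 0.0872
finger_force: 0.0
```

```bash
python3 -c "
from plan import *
plan((.523,-.3015,.004),64.7)"
```

```text
t 2.1 pos [ 0.5231 -0.303   0.0936] yaw 64.60 pitch -0.02 F [ 1.22 -1.37 -1.  ] open 0.0872
shift cm (tool axes now) [ 0.13 -0.09  8.96] turn [ 0.1   0.02 -0.1 ]
shift in goal axes [ 0.13 -0.07  8.96]
```

Call:
play_rows:
  moves:
    - [[0,0,2,0,0,0,1],[0,0,2,0,0,0,1],[0,0,2,0,0,0,1],[0,0,1.5,0,0,0,1],[0,0,0.9,0,0,0,1],[0,0,0.5,0,0,0,1],[0,0,0,0,0,0,1],[0,0,0,0,0,0,1]]

```text
time: 2.77
ee_pos: [0.5231, -0.3029, 0.0043]
orientation: [0.845, 0.535, 0.0, 0.0]
wrist_force: [0.6, -0.3, -0.2]
opening: 0.0873
finger_force: 0.0
```

Call:
play_rows:
  moves:
    - [[0,0,0,0,0,0,0],[0,0,0,0,0,0,0],[0,0,0,0,0,0,0],[0,0,0,0,0,0,0],[0,0,0,0,0,0,0],[0,0,0,0,0,0,0],[0,0,0,0,0,0,0],[0,0,0,0,0,0,0]]
  squeeze: 50

```text
time: 3.43
ee_pos: [0.5225, -0.3025, 0.0035]
orientation: [0.845, 0.535, -0.0, -0.0]
wrist_force: [-0.1, 0.1, 0.8]
opening: 0.0419
finger_force: 0.0
```

```bash
python3 -c "
from plan import *
plan((.523,-.3015,.004),86.4)
I,D=cams.snapshot('top');J,_=cams.snapshot('scene')
a=cv2.resize(I[170:270,220:400],(720,400),interpolation=3);b=J[110:250,200:420];b=cv2.resize(b,(314,200));b=np.pad(b,((0,0),(0,406),(0,0)))
cv2.imwrite('pics/g1.png',np.vstack([a,b])[...,::-1])"
```

```text
t 3.43 pos [ 0.5225 -0.3025  0.0035] yaw 64.64 pitch 0.00 F [-0.12  0.11  0.82] open 0.0419
shift cm (tool axes now) [ 0.11  0.   -0.05] turn [-1.000e-02 -0.000e+00 -2.176e+01]
shift in goal axes [ 0.1   0.04 -0.05]
```

View pics/g1.png

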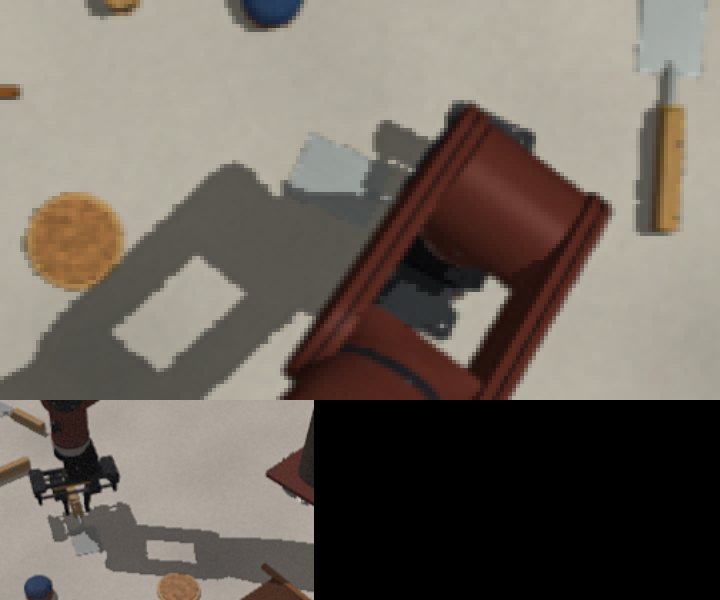

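The gripper straddles A's handle and its blade lies at about (330,165) in the crop. The fingers are still closing (42 mm).

Call:
play_rows:
  moves:
    - [[0,0,0,0,0,0,0],[0,0,0,0,0,0,0],[0,0,0,0,0,0,0],[0,0,0,0,0,0,0],[0,0,0,0,0,0,0],[0,0,0,0,0,0,0],[0,0,0,0,0,0,0],[0,0,0,0,0,0,0]]
  squeeze: 50

```text
time: 4.2
ee_pos: [0.5226, -0.3025, 0.0035]
orientation: [0.845, 0.535, -0.0, 0.0]
wrist_force: [0.7, -0.5, -0.3]
opening: 0.0196
finger_force: 50.0
```

Call:
play_rows:
  moves:
    - [[0,0,-0.2,0,0,0,0],[0,0,-0.3,0,0,0,0],[0,0,-0.5,0,0,0,0],[0,0,-1,0,0,0,0],[0,0,-1,0,0,0,0],[0,0,-1,0,0,0,0],[0,0,0,0,0,0,0],[0,0,0,0,0,0,0]]

```text
time: 4.87
ee_pos: [0.5235, -0.3033, 0.0452]
orientation: [0.845, 0.535, 0.001, 0.001]
wrist_force: [-1.1, 0.1, -1.5]
opening: 0.0202
finger_force: 50.0
```

Call:
play_rows:
  moves:
    - [[0,0,0,0,0,-5.4,0],[0,0,0,0,0,-5.4,0],[0,0,0,0,0,-5.4,0],[0,0,0,0,0,-5.5,0],[3,-0.7,0.5,0,0,0,0],[3,-0.7,0.5,0,0,0,0],[3,-0.8,0.8,0,0,0,0],[3,-0.8,0.8,0,0,0,0]]

```text
time: 5.53
ee_pos: [0.4997, -0.1797, 0.017]
orientation: [0.73, 0.684, 0.0, -0.0]
wrist_force: [0.8, 0.3, -1.4]
opening: 0.0195
finger_force: 50.0
```

Call:
play_rows:
  moves:
    - [[0,0,0,0,0,0,0],[0,0,0,0,0,0,0],[0,0,0,0,0,0,0],[0,0,0,0,0,0,0],[0,0,0,0,0,0,0],[0,0,0,0,0,0,0],[0,0,0,0,0,0,0],[0,0,0,0,0,0,0]]

```text
time: 6.2
ee_pos: [0.5004, -0.1814, 0.0176]
orientation: [0.73, 0.684, 0.0, 0.0]
wrist_force: [0.1, -0.1, -1.4]
opening: 0.0195
finger_force: 50.0
```

```bash
python3 -c "
from plan import *
plan((.5013,-.1816,.0085),86.4)
I,D=cams.snapshot('top');J,E=cams.snapshot('scene')
np.savez('pics/g2.npz',I=I,D=D,J=J,E=E)
a=cv2.resize(I[170:280,180:350],(618,400),interpolation=3);b=J[180:260,240:360];b=cv2.resize(b,(300,200),interpolation=3);b=np.pad(b,((0,0),(0,318),(0,0)))
cv2.imwrite('pics/g2.png',np.vstack([a,b])[...,::-1])"
```

```text
t 6.2 pos [ 0.5004 -0.1814  0.0176] yaw 86.30 pitch -0.01 F [ 0.14 -0.08 -1.43] open 0.0195
shift cm (tool axes now) [-0.02  0.09  0.91] turn [ 0.01  0.01 -0.1 ]
shift in goal axes [-0.02  0.09  0.91]
```

View pics/g2.png

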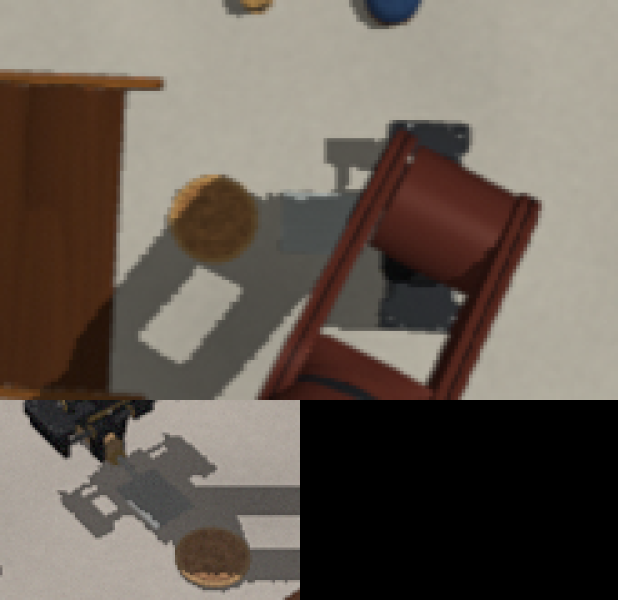

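The blade is horizontal, with its front edge at about (280,222) in the top crop, behind the coaster at (214,218). Next I'll check the blade's height and pitch from depth.

```bash
python3 -c "
from plan import *
print(atz('top',180+280/3.635,170+222/3.635,.0155), 'corners', atz('top',180+281/3.635,170+193/3.635,.0155),atz('top',180+278/3.635,170+251/3.635,.0155))
z=np.load('pics/g2.npz')
for n,D in(('top',z['D']),('scene',z['E'])):
    P=cloud(n,D);x0=np.array([.5004,-.1814,0]);y=np.radians(86.3);a=np.array([np.cos(y),np.sin(y),0]);b=np.array([np.sin(y),-np.cos(y),0])
    q=P-x0;A=q@a;B=q@b
    for lo in np.arange(.05,.16,.01):
        m=(A>lo)&(A<lo+.01)&(abs(B)<.025)&(P[...,2]<.05); print(n,'%.2f'%lo,m.sum(),np.median(P[m][:,2]).round(4),end='; ')
    m=(A>.08)&(A<.15)&(P[...,2]>.009)&(P[...,2]<.022)&(abs(B)<.05);print('\n A',np.percentile(A[m],[1,50,99]).round(4),'B',np.percentile(B[m],[1,50,99]).round(4))
"
```

```text
[ 0.5068661  -0.04770382  0.0155    ] corners [ 0.53535506 -0.04901764  0.0155    ] [ 0.47846054 -0.04540769  0.0155    ]
top 0.05 4 -0.002; top 0.06 4 0.0164; top 0.07 26 0.0174; top 0.08 38 0.0156; top 0.09 42 0.0166; top 0.10 40 0.0161; top 0.11 37 0.0154; top 0.12 39 0.0167; top 0.13 38 0.0131; top 0.14 39 0.001; top 0.15 40 0.001; 
 A [0.0806 0.1075 0.1346] B [-0.0292  0.0002  0.029 ]
scene 0.05 29 0.0163; scene 0.06 47 0.0151; scene 0.07 42 0.0157; scene 0.08 41 0.0157; scene 0.09 47 0.0156; scene 0.10 44 0.0156; scene 0.11 39 0.0156; scene 0.12 59 0.0151; scene 0.13 72 0.0017; scene 0.14 44 0.0002; scene 0.15 26 -0.0005; 
 A [0.0806 0.109  0.1364] B [-0.0306  0.0004  0.029 ]
```

Call:
play_rows:
  moves:
    - [[0,0.1,0.5,0,0,0,0],[0,0,0.38,0,0,0,0],[0.6,0,0,0,0,0,0],[0.6,0,0,0,0,0,0],[0.6,0,0,0,0,0,0],[0.3,0,0,0,0,0,0],[0.3,0,0,0,0,0,0],[0.3,0,0,0,0,0,0]]

```text
time: 6.97
ee_pos: [0.5033, -0.1536, 0.0089]
orientation: [0.729, 0.684, 0.0, 0.0]
wrist_force: [-0.1, -0.8, -1.1]
opening: 0.0195
finger_force: 50.0
```

Call:
play_rows:
  moves:
    - [[0.3,0,0,0,0,0,0],[0.4,0,0,0,0,0,0],[0.4,0,0,0,0,0,0],[0.4,0,0,0,0,0,0],[0.4,0,0,0,0,0,0],[0.4,0,0,0,0,0,0],[0.4,0,0,0,0,0,0],[0.3,0,0,0,0,0,0]]

```text
time: 7.63
ee_pos: [0.5049, -0.1235, 0.0087]
orientation: [0.729, 0.684, 0.0, -0.0]
wrist_force: [-0.3, -0.6, -1.2]
opening: 0.0198
finger_force: 50.0
```

```bash
cat > look.py <<'E'
import sys
from meas import *
from plan import st
o,c,R=st();a=R.as_matrix()[:,0];b=R.as_matrix()[:,1]
print("pos",c.round(4),"x",a.round(3),"F",np.round(o["wrist_force"],2),"open",round(o["opening"],4),"t",round(o["time"],2))
tip=c+a*.135;print("tip xy",tip.round(4))
I,D=cams.snapshot("scene");X=cloud("scene",D);hsv=cv2.cvtColor(I,cv2.COLOR_RGB2HSV)
np.savez("pics/last.npz",I=I,D=D)
q=X-c; A=q@a;B=q@b;z=X[...,2]
# profile along tool x for |B|<6mm
for lo in np.arange(.12,.34,.005):
    m=(A>lo)&(A<lo+.005)&(abs(B)<.008)
    if m.any(): print("%.3f:%.1f"%(lo,np.median(z[m])*1e3),end=" ")
print()
E
python3 look.py
```

```text
pos [ 0.5049 -0.1235  0.0087] x [0.064 0.998 0.   ] F [-0.35 -0.58 -1.2 ] open 0.0198 t 7.63
tip xy [0.5135 0.0112 0.0087]
0.120:8.1 0.125:7.3 0.130:8.1 0.135:9.4 0.140:9.8 0.145:9.7 0.150:10.0 0.155:9.8 0.160:10.4 0.165:11.1 0.170:9.8 0.175:9.7 0.180:9.9 0.185:10.0 0.190:8.6 0.195:10.5 0.200:7.4 0.205:9.8 0.210:10.4 0.215:8.5 0.220:1.7 0.225:-0.9 0.230:0.6 0.235:2.9 0.240:7.3 0.245:7.4 0.250:7.9 0.255:7.3 0.260:7.0 0.265:8.8 0.270:8.4 0.275:9.3 0.280:6.3 0.285:8.2 0.290:7.7 0.295:8.0 0.300:7.8 0.305:8.0 0.310:7.6 0.315:7.8 0.320:8.0 0.325:7.8 0.330:8.0 0.335:6.9 0.340:9.9
```

Call:
play_rows:
  moves:
    - [[0.3,0,0,0,0,0,0],[0.3,0,0,0,0,0,0],[0.3,0,0,0,0,0,0],[0.2,0,0,0,0,0,0],[0.2,0,0,0,0,0,0],[0.1,0,0,0,0,0,0],[0.1,0,0,0,0,0,0],[0.1,0,0,0,0,0,0]]

```text
time: 8.35
ee_pos: [0.506, -0.108, 0.0087]
orientation: [0.729, 0.684, -0.0, 0.0]
wrist_force: [0.8, -0.8, -2.4]
opening: 0.0199
finger_force: 50.0
```

Call:
play_rows:
  moves:
    - [[0.1,0,0,0,0,0,0],[0.1,0,0,0,0,0,0],[0.1,0,0,0,0,0,0],[0.05,0,0,0,0,0,0],[0.05,0,0,0,0,0,0],[0.05,0,0,0,0,0,0],[0,0,0,0,0,0,0],[0,0,0,0,0,0,0]]

```text
time: 9.02
ee_pos: [0.5062, -0.1035, 0.0087]
orientation: [0.729, 0.684, 0.0, -0.0]
wrist_force: [-1.0, 0.1, -1.7]
opening: 0.0197
finger_force: 50.0
```

```bash
python3 look.py
```

```text
pos [ 0.5062 -0.1035  0.0087] x [0.064 0.998 0.   ] F [-1.02  0.14 -1.72] open 0.0197 t 9.02
tip xy [0.5148 0.0312 0.0087]
0.120:7.4 0.125:5.8 0.130:8.0 0.135:7.0 0.140:9.8 0.145:9.5 0.150:9.9 0.155:10.7 0.160:10.3 0.165:10.1 0.170:9.4 0.175:9.2 0.180:9.8 0.185:9.4 0.190:9.7 0.195:10.9 0.200:9.3 0.205:10.7 0.210:10.0 0.215:8.0 0.220:7.9 0.225:7.6 0.230:8.3 0.235:6.3 0.240:7.9 0.245:7.6 0.250:7.5 0.255:9.1 0.260:8.0 0.265:7.8 0.270:8.4 0.275:7.5 0.280:8.0 0.285:8.5 0.290:7.2 0.295:7.9 0.300:8.4 0.305:7.8 0.310:7.0 0.315:7.6 0.320:8.9 0.325:8.2 0.330:7.4 0.335:9.1 0.340:7.7
```

Call:
play_rows:
  moves:
    - [[0.05,0,0,0,0,0,0],[0.05,0,0,0,0,0,0],[0.05,0,0,0,0,0,0],[0.05,0,0,0,0,0,0],[0.05,0,0,0,0,0,0],[0.05,0,0,0,0,0,0],[0.05,0,0,0,0,0,0],[0,0,0,0,0,0,0]]

```text
time: 9.73
ee_pos: [0.5064, -0.0999, 0.0087]
orientation: [0.729, 0.684, 0.0, -0.0]
wrist_force: [-0.0, -0.2, -1.9]
opening: 0.0195
finger_force: 50.0
```

Call:
play_rows:
  moves:
    - [[0.05,0,0,0,0,0,0],[0.05,0,0,0,0,0,0],[0.05,0,0,0,0,0,0],[0.05,0,0,0,0,0,0],[0.05,0,0,0,0,0,0],[0.05,0,0,0,0,0,0],[0.05,0,0,0,0,0,0],[0.05,0,0,0,0,0,0]]

```text
time: 10.4
ee_pos: [0.5071, -0.0978, 0.0092]
orientation: [0.729, 0.684, -0.001, 0.001]
wrist_force: [-0.9, -9.4, -1.7]
opening: 0.0193
finger_force: 50.0
```

```bash
python3 look.py
```

```text
pos [ 0.5071 -0.0978  0.0092] x [ 0.063  0.998 -0.003] F [-0.93 -9.45 -1.69] open 0.0193 t 10.4
tip xy [0.5157 0.037  0.0088]
0.120:5.5 0.125:6.7 0.130:7.3 0.135:8.3 0.140:10.3 0.145:10.6 0.150:9.1 0.155:9.6 0.160:8.8 0.165:10.4 0.170:9.6 0.175:10.6 0.180:8.5 0.185:9.6 0.190:8.9 0.195:7.5 0.200:9.1 0.205:10.2 0.210:9.7 0.215:9.2 0.220:6.6 0.225:6.9 0.230:7.4 0.235:6.9 0.240:8.1 0.245:8.2 0.250:7.7 0.255:7.6 0.260:7.7 0.265:7.8 0.270:7.5 0.275:7.7 0.280:7.1 0.285:7.7 0.290:7.5 0.295:7.3 0.300:7.8 0.305:8.3 0.310:8.0 0.315:7.8 0.320:6.6 0.325:7.7 0.330:7.3 0.335:7.9 0.340:6.6
```

Call:
play_rows:
  moves:
    - [[0,0,0,0,0,0,0],[0,0,0,0,0,0,0],[0,0,0,0,0,0,0],[0,0,0,0,0,0,0],[0,0,0,0,0,0,0],[0,0,0,0,0,0,0],[0,0,0,0,0,0,0],[0,0,0,0,0,0,0]]

```text
time: 11.12
ee_pos: [0.5071, -0.0978, 0.0092]
orientation: [0.729, 0.684, -0.001, 0.001]
wrist_force: [-0.9, -8.2, -1.8]
opening: 0.0196
finger_force: 50.0
```

Run:
```python
from meas import *
Z=np.load("pics/last.npz");I,D=Z["I"],Z["D"];n="scene";X=cloud(n,D);hsv=cv2.cvtColor(I,cv2.COLOR_RGB2HSV)
a=np.array([.063,.998,0]);b=np.array([.998,-.063,0])
# board far edge now vs before
for f in("pics/scene0.npz","pics/last.npz"):
    Z=np.load(f);X=cloud(n,Z["D"]);h=cv2.cvtColor(Z["I"],cv2.COLOR_RGB2HSV)
    m=(h[...,1]>80)&(X[...,2]>.004)&(X[...,2]<.012)&(X[...,1]>.07)&(X[...,1]<.36)
    A=X@a;B=X@b
    print([np.percentile(A[m&(abs(B-x)<.006)],99).round(4) for x in(.38,.42,.46,.5,.54,.58)])
    m2=(h[...,1]>80)&(X[...,2]>.0085)&(X[...,2]<.0115)&(abs(B-.508)<.05)&(A<.16)&(A>0)
    print("coaster A,B",np.percentile(A[m2],[1,50,99]).round(4),np.percentile(B[m2],[1,50,99]).round(4))
```

```text
[np.float64(0.3165), np.float64(0.3165), np.float64(0.3172), np.float64(0.3169), np.float64(0.3166), np.float64(0.3178)]
coaster A,B [0.0142 0.0572 0.1579] [0.4719 0.51   0.5505]
[np.float64(0.3253), np.float64(0.3252), np.float64(0.325), np.float64(0.3261), np.float64(0.325), np.float64(0.3257)]
coaster A,B [0.0745 0.1153 0.1584] [0.4704 0.5096 0.5493]
```

The board moved about 9 mm, then met its stop, and the coaster is holding 8 to 9 N against it, so it is seated. Now I'll back off, lower the blade to the table, and go under the rim.

Call:
play_rows:
  moves:
    - [[-0.1,0,0,0,0,0,0],[-0.2,0,0,0,0,0,0],[-0.4,0,0,0,0,0,0],[-0.4,0,0,0,0,0,0],[0,0,0.2,0,0,0,0],[0,0,0.2,0,0,0,0],[0,0,0.1,0,0,0,0],[0,0,0,0,0,0,0]]

```text
time: 11.78
ee_pos: [0.5059, -0.1069, 0.0035]
orientation: [0.729, 0.684, -0.0, -0.0]
wrist_force: [-0.2, 0.8, -1.0]
opening: 0.02
finger_force: 50.0
```

```bash
python3 look.py
python3 - <<'E'
import numpy as np,cv2
I=np.load("pics/last.npz")["I"];cv2.imwrite("pics/v1.png",cv2.resize(I[200:330,240:420],(720,520),interpolation=3)[...,::-1])
E
```

```text
pos [ 0.5059 -0.1069  0.0035] x [0.064 0.998 0.   ] F [-0.19  0.81 -0.98] open 0.02 t 11.78
tip xy [0.5145 0.0278 0.0036]
0.120:1.2 0.125:1.9 0.130:2.1 0.135:0.3 0.140:3.6 0.145:9.0 0.150:9.8 0.155:10.2 0.160:10.0 0.165:11.7 0.170:10.2 0.175:10.1 0.180:9.5 0.185:10.0 0.190:10.2 0.195:8.8 0.200:10.0 0.205:10.4 0.210:9.7 0.215:10.2 0.220:9.6 0.225:8.2 0.230:7.1 0.235:7.7 0.240:7.6 0.245:7.5 0.250:7.4 0.255:8.1 0.260:8.0 0.265:7.6 0.270:8.0 0.275:8.0 0.280:8.1 0.285:7.8 0.290:8.2 0.295:7.7 0.300:6.9 0.305:8.0 0.310:6.8 0.315:7.2 0.320:7.5 0.325:9.0 0.330:8.7 0.335:8.3 0.340:7.2
```

View pics/v1.png

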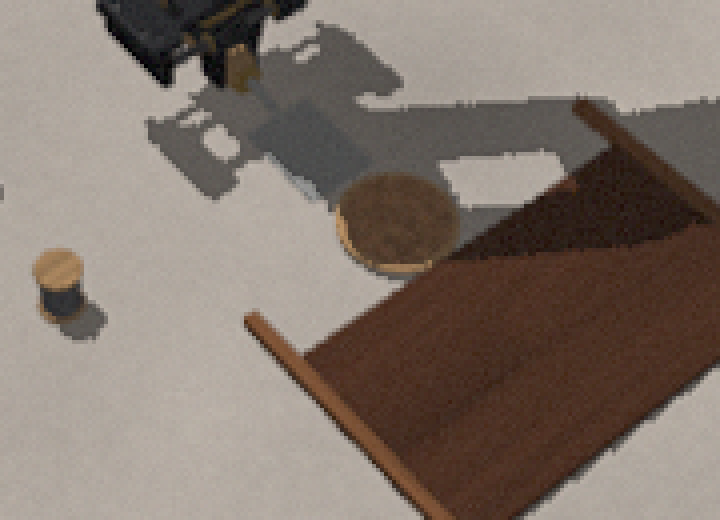

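The coaster at (400,222) is flush with the board's edge, and the blade lies flat about 9 mm behind it and slightly off centre. I'll shift 2.5 mm sideways and go under.

Call:
play_rows:
  moves:
    - [[0,-0.25,0,0,0,0,0],[0.3,0,0,0,0,0,0],[0.3,0,0,0,0,0,0],[0.3,0,0,0,0,0,0],[0.3,0,0,0,0,0,0],[0.2,0,0,0,0,0,0],[0.2,0,0,0,0,0,0],[0,0,0,0,0,0,0]]

```text
time: 12.5
ee_pos: [0.5045, -0.0905, 0.0037]
orientation: [0.729, 0.684, 0.0, -0.0]
wrist_force: [-0.1, 0.1, -2.1]
opening: 0.0195
finger_force: 50.0
```

```bash
python3 look.py
```

```text
pos [ 0.5045 -0.0905  0.0037] x [0.063 0.998 0.   ] F [-0.1   0.12 -2.12] open 0.0195 t 12.5
tip xy [0.5131 0.0442 0.0037]
0.120:1.9 0.125:7.3 0.130:9.1 0.135:9.4 0.140:9.8 0.145:9.1 0.150:10.1 0.155:9.6 0.160:9.6 0.165:9.1 0.170:10.7 0.175:10.2 0.180:11.1 0.185:10.9 0.190:10.8 0.195:11.2 0.200:10.6 0.205:10.2 0.210:7.8 0.215:7.7 0.220:7.8 0.225:6.5 0.230:7.4 0.235:8.4 0.240:8.6 0.245:9.0 0.250:7.8 0.255:7.6 0.260:8.2 0.265:7.5 0.270:8.3 0.275:7.0 0.280:8.2 0.285:8.4 0.290:7.5 0.295:8.2 0.300:8.7 0.305:7.9 0.310:7.7 0.315:9.0 0.320:7.6 0.325:7.9 0.330:7.4 0.335:7.2 0.340:7.2
```

Call:
play_rows:
  moves:
    - [[0.1,0,-0.2,0,0,0,0],[0.2,0,-0.4,0,0,0,0],[0.2,0,-0.4,0,0,0,0],[0.2,0,-0.45,0,0,0,0],[0.2,0,-0.35,0,0,0,0],[0.25,0,-0.4,0,0,0,0],[0.25,0,-0.4,0,0,0,0],[0.2,0,-0.3,0,0,0,0]]

```text
time: 13.22
ee_pos: [0.5058, -0.0747, 0.0334]
orientation: [0.729, 0.684, 0.0, 0.0]
wrist_force: [0.4, 0.2, -1.6]
opening: 0.0199
finger_force: 50.0
```

```bash
python3 look.py
python3 - <<'E'
import numpy as np,cv2
I=np.load("pics/last.npz")["I"];cv2.imwrite("pics/v2.png",cv2.resize(I[200:330,240:420],(720,520),interpolation=3)[...,::-1])
E
```

```text
pos [ 0.5058 -0.0747  0.0334] x [ 0.064  0.998 -0.   ] F [ 0.43  0.24 -1.62] open 0.0199 t 13.22
tip xy [0.5144 0.06   0.0334]
0.120:45.7 0.125:45.5 0.130:44.0 0.135:43.5 0.140:39.1 0.145:35.6 0.150:31.4 0.155:30.0 0.160:27.0 0.165:24.1 0.170:21.2 0.175:17.3 0.180:15.1 0.185:14.0 0.190:7.8 0.195:4.1 0.200:7.2 0.205:8.1 0.210:6.7 0.215:7.4 0.220:7.8 0.225:7.9 0.230:6.9 0.235:8.4 0.240:8.2 0.245:8.1 0.250:6.4 0.255:8.6 0.260:8.1 0.265:8.3 0.270:7.1 0.275:9.3 0.280:8.2 0.285:7.4 0.290:7.4 0.295:8.0 0.300:8.5 0.305:8.4 0.310:8.2 0.315:8.1 0.320:7.0 0.325:7.4 0.330:8.3 0.335:6.8 0.340:7.9
```

View pics/v2.png

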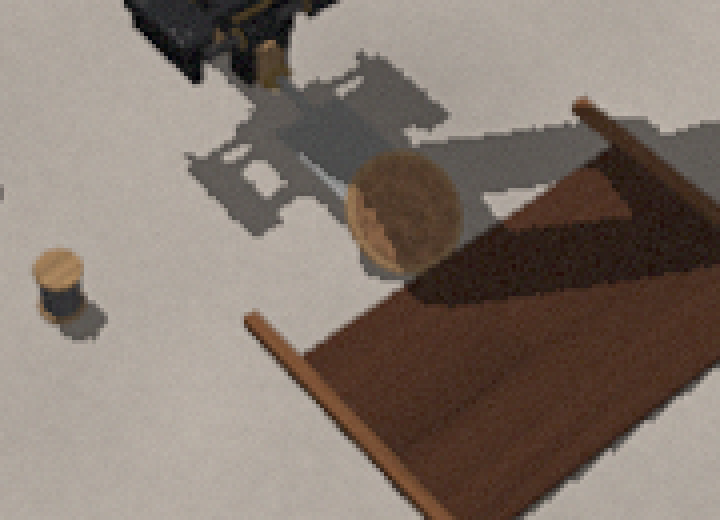

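The coaster is tilted about 31°, rests on the blade, and its far rim at about (425,270) is against the board edge. I'll continue along the arc.

Call:
play_rows:
  moves:
    - [[0.2,0,-0.2,0,0,0,0],[0.3,0,-0.3,0,0,0,0],[0.3,0,-0.3,0,0,0,0],[0.3,0,-0.3,0,0,0,0],[0.3,0,-0.3,0,0,0,0],[0.3,0,-0.3,0,0,0,0],[0.3,0,-0.25,0,0,0,0],[0.3,0,-0.25,0,0,0,0]]

```text
time: 13.93
ee_pos: [0.5071, -0.0517, 0.0551]
orientation: [0.729, 0.684, 0.0, 0.0]
wrist_force: [-0.8, 0.2, -1.8]
opening: 0.0196
finger_force: 50.0
```

```bash
python3 look.py
python3 - <<'E'
import numpy as np,cv2
I=np.load("pics/last.npz")["I"];cv2.imwrite("pics/v3.png",cv2.resize(I[200:330,240:420],(720,520),interpolation=3)[...,::-1])
E
```

```text
pos [ 0.5071 -0.0517  0.0551] x [0.064 0.998 0.   ] F [-0.8   0.24 -1.84] open 0.0196 t 13.93
tip xy [0.5157 0.083  0.0551]
0.130:74.8 0.135:69.0 0.140:61.3 0.145:53.6 0.150:44.9 0.155:34.8 0.160:27.4 0.165:19.8 0.170:11.1 0.175:8.1 0.180:7.6 0.185:8.1 0.190:8.1 0.195:8.4 0.200:7.3 0.205:7.1 0.210:8.2 0.215:8.3 0.220:7.4 0.225:8.0 0.230:8.6 0.235:7.2 0.240:8.2 0.245:8.5 0.250:8.4 0.255:7.4 0.260:7.7 0.265:7.3 0.270:7.7 0.275:8.2 0.280:7.6 0.285:8.7 0.290:8.4 0.295:7.4 0.300:8.0 0.305:7.7 0.310:7.1 0.315:8.5 0.320:8.7 0.325:8.0 0.330:8.1 0.335:8.8 0.340:7.5
```

View pics/v3.png

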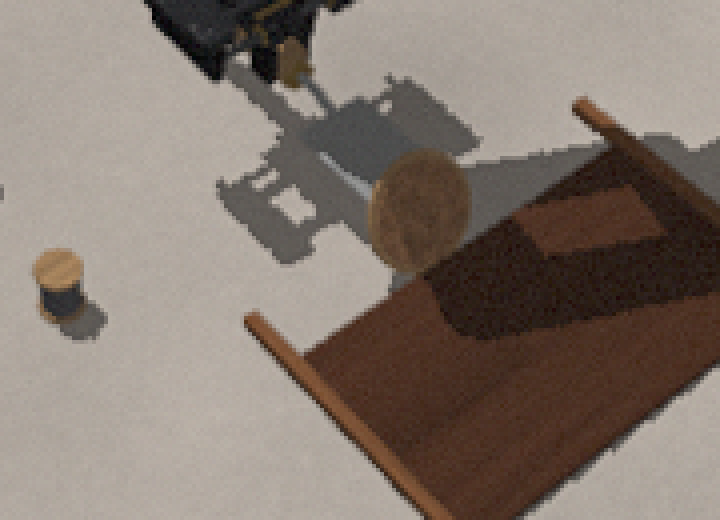

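The coaster is at about 58°, well supported and still backed by the board edge. I'll continue to vertical.

Call:
play_rows:
  moves:
    - [[0.3,0,-0.22,0,0,0,0],[0.34,0,-0.2,0,0,0,0],[0.34,0,-0.15,0,0,0,0],[0.34,0,-0.12,0,0,0,0],[0.34,0,-0.1,0,0,0,0],[0.34,0,-0.05,0,0,0,0],[0.34,0,0,0,0,0,0],[0.3,0,0,0,0,0,0]]

```text
time: 14.65
ee_pos: [0.5087, -0.0252, 0.0631]
orientation: [0.729, 0.684, 0.0, -0.0]
wrist_force: [0.1, 0.1, -0.2]
opening: 0.0197
finger_force: 50.0
```

```bash
python3 look.py
```

```text
pos [ 0.5087 -0.0252  0.0631] x [0.064 0.998 0.   ] F [ 0.1   0.13 -0.19] open 0.0197 t 14.65
tip xy [0.5173 0.1095 0.0631]
0.120:60.8 0.125:61.3 0.135:86.1 0.140:78.8 0.145:37.6 0.150:7.9 0.155:8.0 0.160:8.2 0.165:8.1 0.170:7.5 0.175:8.5 0.180:7.7 0.185:8.6 0.190:8.4 0.195:8.1 0.200:8.3 0.205:7.6 0.210:6.9 0.215:7.8 0.220:8.3 0.225:7.6 0.230:9.0 0.235:7.7 0.240:7.8 0.245:8.6 0.250:8.2 0.255:8.8 0.260:8.2 0.265:8.8 0.270:8.2 0.275:8.2 0.280:7.3 0.285:8.3 0.290:8.5 0.295:8.1 0.300:7.1 0.305:6.9 0.310:7.2 0.315:6.8 0.320:0.6 0.325:-1.0 0.330:-0.4 0.335:-0.3 0.340:-0.7
```

Call:
play_rows:
  moves:
    - [[0.2,0,0,0,0,0,0],[0.2,0,0,0,0,0,0],[0.2,0,0,0,0,0,0],[0.2,0,0,0,0,0,0],[0.2,0,0,0,0,0,0],[0.2,0,0,0,0,0,0],[0.2,0,0,0,0,0,0],[0.2,0,0,0,0,0,0]]

```text
time: 15.37
ee_pos: [0.5097, -0.0095, 0.0632]
orientation: [0.729, 0.684, -0.0, 0.0]
wrist_force: [-0.0, 0.7, -1.4]
opening: 0.0193
finger_force: 50.0
```

```bash
python3 look.py
```

```text
pos [ 0.5097 -0.0095  0.0632] x [ 0.064  0.998 -0.   ] F [-0.    0.7  -1.37] open 0.0193 t 15.37
tip xy [0.5183 0.1252 0.0632]
0.120:62.0 0.125:62.0 0.130:60.0 0.135:9.0 0.140:7.8 0.145:27.5 0.150:64.2 0.155:8.6 0.160:8.5 0.165:7.4 0.170:8.9 0.175:7.4 0.180:7.7 0.185:8.1 0.190:7.6 0.195:7.4 0.200:7.8 0.205:8.2 0.210:8.0 0.215:6.5 0.220:7.5 0.225:8.8 0.230:8.5 0.235:7.6 0.240:8.6 0.245:8.4 0.250:7.6 0.255:8.6 0.260:7.1 0.265:6.8 0.270:7.1 0.275:7.8 0.280:8.5 0.285:7.7 0.290:7.7 0.295:8.3 0.300:6.6 0.305:-0.4 0.310:-0.8 0.315:1.0 0.320:0.2 0.325:-1.2 0.330:-0.7 0.335:-0.1 0.340:0.1
```

Call:
play_rows:
  moves:
    - [[0.1,0,0,0,0,0,0],[0,0,0,0,0,0,0],[0,0,0,0,0,0,0],[0,0,0,0,0,0,0],[0,0,0,0,0,0,0],[0,0,0,0,0,0,0],[0,0,0,0,0,0,0],[0,0,0,0,0,0,0]]

```text
time: 16.08
ee_pos: [0.5098, -0.0087, 0.0631]
orientation: [0.729, 0.684, -0.0, -0.0]
wrist_force: [-0.0, 0.3, -1.2]
opening: 0.0191
finger_force: 50.0
```

```bash
python3 look.py
python3 - <<'E'
import numpy as np,cv2
I=np.load("pics/last.npz")["I"];cv2.imwrite("pics/v4.png",cv2.resize(I[200:330,240:420],(720,520),interpolation=3)[...,::-1])
E
```

```text
pos [ 0.5098 -0.0087  0.0631] x [0.064 0.998 0.   ] F [-0.05  0.28 -1.24] open 0.0191 t 16.08
tip xy [0.5184 0.126  0.0631]
0.120:60.4 0.125:58.6 0.130:21.3 0.135:18.4 0.140:18.0 0.145:17.1 0.150:19.2 0.155:19.0 0.160:18.3 0.165:18.3 0.170:18.3 0.175:17.8 0.180:17.8 0.185:17.6 0.190:16.6 0.195:15.0 0.200:11.3 0.205:7.6 0.210:7.8 0.215:7.8 0.220:8.9 0.225:8.2 0.230:7.0 0.235:8.0 0.240:8.5 0.245:7.8 0.250:8.4 0.255:7.9 0.260:7.9 0.265:8.0 0.270:7.9 0.275:7.2 0.280:9.1 0.285:7.6 0.290:7.6 0.295:7.4 0.300:3.2 0.305:-1.1 0.310:1.0 0.315:0.2 0.320:0.1 0.325:-0.1 0.330:0.2 0.335:-0.5 0.340:0.1
```

View pics/v4.png

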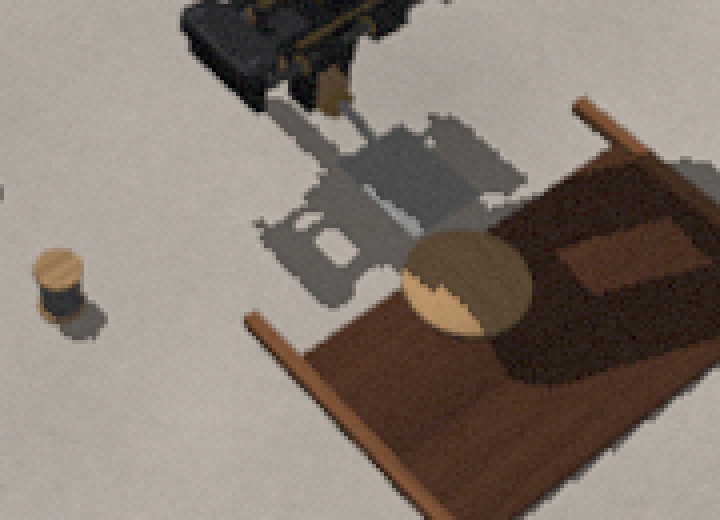

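The coaster lies flat on the board, wood side up, at about (467,282), but overhangs the edge by about 14 mm. I'll back off, lower the blade to rim height (10 to 12 mm) and push it fully onto the board.

Call:
play_rows:
  moves:
    - [[-1,0,0,0,0,0,0],[-1.2,0,0,0,0,0,0],[-1.3,0,0,0,0,0,0],[0,0,1.2,0,0,0,0],[0,0,1.5,0,0,0,0],[0,0,1.3,0,0,0,0],[0,0,0.9,0,0,0,0],[0,0,0,0,0,0,0]]

```text
time: 16.8
ee_pos: [0.5053, -0.0436, 0.0115]
orientation: [0.73, 0.684, -0.001, -0.002]
wrist_force: [0.5, 0.3, -1.6]
opening: 0.0196
finger_force: 50.0
```

```bash
python3 look.py
```

```text
pos [ 0.5053 -0.0436  0.0115] x [0.064 0.998 0.001] F [ 0.49  0.3  -1.59] open 0.0196 t 16.8
tip xy [0.514  0.0912 0.0116]
0.120:10.5 0.125:11.0 0.130:8.6 0.135:1.7 0.140:-0.3 0.145:-0.1 0.150:14.8 0.155:16.8 0.160:17.1 0.165:19.0 0.170:17.9 0.175:18.6 0.180:16.9 0.185:17.5 0.190:19.1 0.195:17.4 0.200:17.2 0.205:16.9 0.210:18.4 0.215:19.0 0.220:18.8 0.225:16.9 0.230:14.4 0.235:11.5 0.240:7.7 0.245:8.7 0.250:9.1 0.255:7.8 0.260:6.2 0.265:7.5 0.270:9.2 0.275:8.4 0.280:7.7 0.285:8.1 0.290:8.2 0.295:7.2 0.300:9.8 0.305:8.0 0.310:7.3 0.315:8.8 0.320:8.3 0.325:7.5 0.330:8.0 0.335:6.1 0.340:0.2
```

Call:
play_rows:
  moves:
    - [[0,0,0,0,0,0,0],[0,0,0,0,0,0,0],[0,0,0,0,0,0,0],[0,0,0,0,0,0,0],[0.3,0,0,0,0,0,0],[0.3,0,0,0,0,0,0],[0.3,0,0,0,0,0,0],[0.2,0,0,0,0,0,0]]

```text
time: 17.52
ee_pos: [0.5083, -0.0321, 0.0142]
orientation: [0.729, 0.684, 0.0, -0.0]
wrist_force: [-0.6, 0.2, -2.1]
opening: 0.0197
finger_force: 50.0
```

Call:
play_rows:
  moves:
    - [[0.2,0,0,0,0,0,0],[0.2,0,0,0,0,0,0],[0.2,0,0,0,0,0,0],[0.2,0,0,0,0,0,0],[0.3,0,0,0,0,0,0],[0.3,0,0,0,0,0,0],[0.3,0,0,0,0,0,0],[0.3,0,0,0,0,0,0]]

```text
time: 18.18
ee_pos: [0.5095, -0.0124, 0.0141]
orientation: [0.729, 0.684, -0.0, -0.0]
wrist_force: [-1.2, -0.3, -1.0]
opening: 0.0195
finger_force: 50.0
```

Call:
play_rows:
  moves:
    - [[0.3,0,0,0,0,0,0],[0.3,0,0,0,0,0,0],[0.3,0,0,0,0,0,0],[0.3,0,0,0,0,0,0],[0.3,0,0,0,0,0,0],[0.3,0,0,0,0,0,0],[0.2,0,0,0,0,0,0],[0.1,0,0,0,0,0,0]]

```text
time: 18.85
ee_pos: [0.5108, 0.0086, 0.0141]
orientation: [0.729, 0.684, -0.0, -0.0]
wrist_force: [-1.7, -0.5, -0.7]
opening: 0.02
finger_force: 50.0
```

```bash
python3 look.py
```

```text
pos [0.5108 0.0086 0.0141] x [0.064 0.998 0.   ] F [-1.66 -0.53 -0.65] open 0.02 t 18.85
tip xy [0.5194 0.1433 0.0141]
0.120:11.9 0.125:13.0 0.130:12.8 0.135:13.6 0.140:16.9 0.145:17.2 0.150:17.8 0.155:19.5 0.160:16.3 0.165:18.7 0.170:17.4 0.175:18.6 0.180:16.0 0.185:18.0 0.190:18.1 0.195:18.2 0.200:19.2 0.205:16.9 0.210:17.3 0.215:16.1 0.220:11.4 0.225:8.3 0.230:8.8 0.235:8.4 0.240:8.3 0.245:8.7 0.250:8.5 0.255:6.9 0.260:8.0 0.265:7.6 0.270:7.9 0.275:6.6 0.280:7.5 0.285:1.8 0.290:-0.0 0.295:0.2 0.300:0.3 0.305:0.3 0.310:0.1 0.315:0.1 0.320:-0.6 0.325:0.2 0.330:-1.3 0.335:-1.4 0.340:-1.6
```

The coaster now sits about 20 mm inside the edge, and the board hasn't moved. Next I'll withdraw and lay the spatula down.

Call:
play_rows:
  moves:
    - [[-0.5,0,0,0,0,0,0],[-1.5,0,0,0,0,0,0],[-2.5,0,0,0,0,0,0],[-3,0,0,0,0,0,0],[-3,0,0,0,0,0,0],[-2.5,0,0,0,0,0,0],[-1.5,0,0,0,0,0,0],[-0.5,0,0,0,0,0,0]]

```text
time: 19.57
ee_pos: [0.5013, -0.1443, 0.0144]
orientation: [0.73, 0.683, -0.0, 0.001]
wrist_force: [-0.6, 0.2, -1.6]
opening: 0.0197
finger_force: 50.0
```

Call:
play_rows:
  moves:
    - [[0,0,0,0,0,0,0],[0,0,0.3,0,0,0,0],[0,0,0.3,0,0,0,0],[0,0,0.2,0,0,0,0],[0,0,0.1,0,0,0,0],[0,0,0.1,0,0,0,0],[0,0,0,0,0,0,0],[0,0,0,0,0,0,0]]

```text
time: 20.23
ee_pos: [0.5013, -0.1411, 0.0041]
orientation: [0.729, 0.684, -0.0, -0.0]
wrist_force: [-0.7, -0.0, -1.5]
opening: 0.0196
finger_force: 50.0
```

Lower 0.5 mm more, then release and rise.

Call:
play_rows:
  moves:
    - [[0,0,0.05,0,0,0,0],[0,0,0,0,0,0,0],[0,0,0,0,0,0,0.35],[0,0,0,0,0,0,0.5],[0,0,0,0,0,0,0.7],[0,0,0,0,0,0,0.7],[0,0,0,0,0,0,0.7],[0,0,0,0,0,0,0.7]]

```text
time: 20.9
ee_pos: [0.5014, -0.1415, 0.0037]
orientation: [0.729, 0.684, 0.0, 0.0]
wrist_force: [0.8, 0.1, -0.2]
opening: 0.052
finger_force: 0.0
```

Call:
play_rows:
  moves:
    - [[0,0,0,0,0,0,0.7],[0,0,-0.5,0,0,0,0.7],[0,0,-1,0,0,0,0.7],[0,0,-2,0,0,0,0.7],[0,0,-2.5,0,0,0,0.7],[0,0,-3,0,0,0,0.7],[0,0,-3,0,0,0,0.7],[0,0,-2,0,0,0,0.7]]

```text
time: 21.57
ee_pos: [0.5026, -0.142, 0.1479]
orientation: [0.729, 0.684, 0.001, 0.002]
wrist_force: [0.9, 0.2, 0.5]
opening: 0.0612
finger_force: 0.0
```

Call:
play_rows:
  moves:
    - [[-3,0,-1,0,0,0,0.7],[-3,0,0,0,0,0,0.7],[-3,0,0,0,0,0,0.7],[-3,0,0,0,0,0,0.7],[-3,0,0,0,0,0,0.7],[-2,0,0,0,0,0,0.7],[0,0,0,0,0,0,0.7],[0,0,0,0,0,0,0.7]]

```text
time: 22.23
ee_pos: [0.4903, -0.312, 0.1544]
orientation: [0.73, 0.683, 0.0, 0.0]
wrist_force: [-0.4, 0.2, -0.1]
opening: 0.0606
finger_force: 0.0
```

Run:
```python
from meas import *
I,D=cams.snapshot("scene");T,E=cams.snapshot("top")
X=cloud("scene",D);a=np.array([.064,.998,0]);b=np.array([.998,-.064,0]);A=X@a;B=X@b;z=X[...,2]
m=(z>.012)&(z<.022)&(A>.15)&(A<.3)&(abs(B-.5)<.1)
print("coaster A",np.percentile(A[m],[1,99]).round(4),"B",np.percentile(B[m],[1,99]).round(4),"z",np.percentile(z[m],[50,90]).round(4))
m=(z>.005)&(z<.01)&(A>.1)&(A<.4)&(abs(B-.4)<.02);print("board A",np.percentile(A[m],[1,99]).round(4))
m=(z>.02)&(z<.045)&(A>-.3)&(A<-.05)&(abs(B-.51)<.06);print("handle A,B,z",np.percentile(A[m],[2,98]).round(4),np.percentile(B[m],[2,50,98]).round(4),np.percentile(z[m],95).round(4))
cv2.imwrite("pics/end.png",np.hstack([cv2.resize(I[120:330,150:450],(400,280)),cv2.resize(T[130:300,140:400],(400,262)) if 0 else cv2.resize(T[120:315,140:419],(400,280))])[...,::-1])
o=robot.get_obs();print(o["time"],o["ee_pos"],o["opening"])
```

```text
coaster A [0.1789 0.2762] B [0.4463 0.5739] z [0.0168 0.0195]
board A [0.1593 0.3259]
handle A,B,z [-0.1943 -0.0853] [0.5005 0.5122 0.5195] 0.0345
22.3333 [ 0.49046898 -0.31032056  0.15399572] 0.06110239842756557
```

View pics/end.png

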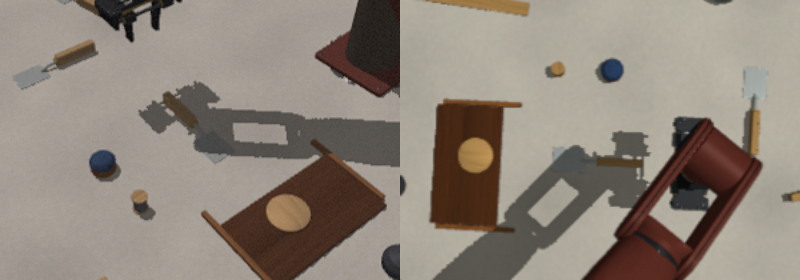

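The coaster lies wood side up, fully on the board: it is at (289,212) in the scene half and (475,155) in the top half. The spatula lies flat and clear of both, the sewing things haven't moved, and the robot touches nothing.

```bash
python3 -c "
from station import robot
print(robot.sign_off())"
```

```text
the job is handed in; nothing more can be done
None
```

The job is handed in at about 22 s: the board was seated against its stop at about 9 N, the coaster lies flat, cork side down and about 20 mm inside the board's edge, and the spatula is flat on the table, clear of both.

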